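# Clear the crushed half brick into the tilting bin

## Task

The bin for broken samples at the end of the bench has been left tipped outward: first swing it fully upright again, against the bench, by its handle bar. Then slide the crushed half brick along the bench, without lifting it, through the framed mouth at the bench end so that it drops into the bin and stays there with the bin still upright. Leave the platen disc, the cone and the stopwatch where they are.

Things in the scene. Friction and masses are not known exactly. Their poses are not given: they have to be found in the camera images.
- brick: Crushed half of a red brick on the bench, 80 (x) by 91 (y) by 50 mm high, 0.5 to 0.85 kg. Origin on the underside, mid-width: flat rear face at y = -47.5 mm, ragged broken end at y = +43.5 mm; z up. Too wide to grasp safely: push it with fingertips. It starts with the broken end turned roughly towards the mouth (world +y)
- brick_center (a point): Point inside the brick, 25 mm above its origin
- mouth (a point): Centre of the mouth's sill, on the bench surface at its very end (the bench ends at this y). x along the bench end, y outward into the bin (world +y), z up. Upright galvanised sheet frame on the bench, 12 mm thick (y -12 to 0 mm): clear opening 116 mm wide (x -58 to 58), 85 mm high; posts 40 mm wide; lintel 85 to 97 mm above the bench. Beyond, the brick drops 160 mm to the bin's floor
- bin (a joint): Tilt of the open-topped galvanised bin hanging beyond the bench end (176 by 172 mm, 150 mm deep, 4 mm walls; stiff hinge, stays where left). 0 rad: upright, against its stop, inner rim just below the bench end, ready to receive; positive: top tipped outward (world +y), leaving a gap at the bench; at most 0.6
- bin_hinge (a point): Middle of the bin's hinge axis, which runs along x of the mouth; 120 mm outward of and 150 mm below the mouth point
- bin_handle (a point): Middle of the bin's handle bar: dark round bar 12 mm thick, 100 mm long, parallel to the hinge, on two posts over the bin's outer wall, about 28 mm free below it. Turns with the bin; with the bin upright it is 174 mm outward of and 60 mm above the mouth point, 54 mm outward of and 210 mm above the hinge
- bin_floor (a point): Middle of the bin's inner floor; turns with the bin; z along the bin's walls towards its open top, y outward
- platen: Grey steel disc, 90 mm across, 22 mm high, lying flat; origin at the centre of its underside. Leave alone
- cone: Aluminium truncated cone, 72 mm across at the foot, 38 mm at the top, 62 mm high, upright; origin at the centre of its underside. Leave alone
- stopwatch: Stopwatch, 58 mm across, 20 mm high, lying on its back; origin at the centre of its underside. Leave alone

How it is judged:
By the outcome, as a careful person would: the job done as asked, in the order asked, and still so for the second after the job is handed in, with the robot touching nothing.
It also fails if it takes over 72 s, if anything falls off the work surface, if the arm or the gripper's body presses on something with over 40 N, if the wrist force passes 120 N, or if a joint passes its speed limit or range.

## Robot

A 6-joint arm with a two-finger parallel gripper is mounted at the origin on the work surface. World frame = base frame: x ahead of the robot, y to its left, z up, the work surface at z = 0. Lengths are in mm, angles in degrees, forces in N, time in s.
With the tool pointing down it reaches from about 350 to 850 mm from the base axis. Payload 8.1 kg.
Tool frame: the origin (TCP) lies midway between the tips of the shut fingers; the grasp point (between the pads) lies 19 mm behind it; z points along the fingers, y is the line along which they close (so a half turn about z gives the same grasp; the last joint's range is limited). The gripper opens to 85 mm and grips with 20 to 120 N. Pads are 22 mm wide; open, the fingers measure 114 mm over their backs; the gripper's body (76 mm by 85 mm) begins 54 mm behind the grasp point. The pads swing forward as they close: fully open they stand 13 mm farther back than shut.
Start: joints at [-79.034, 7.471, 85.268, -0, 87.261, -4.893], TCP at [163.988, -577.16, 231.292] pointing down, gripper open.
Joint ranges: [-169.43, 169.43], [-51.17, 129.36], [1.28, 143.12], [-76.62, 256.62], [0, 156.53], [-152.29, 152.29]. Speed limits (degrees/s): [136.94, 136.94, 159.86, 180, 180, 180].

## Interface

Orientations are given as [roll, pitch, yaw] about the fixed x, y, z axes, in that order (R = Rz(yaw) Ry(pitch) Rx(roll)).
In Python, from bench import r gives the robot as it stands. The module is installed in compiled form; this text tells all that it offers.
- The arm moves only by the tool jog_arm, never from a script. Its argument "rows" is a list of rows, each a list of 2 entries, a list of its own where there are three numbers: the shift along the tool's x, y, z in mm, then the turn, a rotation vector about the tool's x, y, z in rad. A call has 1 to 10 rows; each row is the pose to reach, as a shift and turn from the pose commanded when the call began, along the tool's axes at that moment; what a row does not reach only later rows make up. A row lasts 1/10 s, in which the tool goes at most 50 mm and 8.59 degrees, less where a joint would pass 70% of its speed; a pose out of reach is approached as far as the arm can. A call with a gripper value outside its range is refused whole. "grip" is the finger opening in mm, from 0 to 85.4, set as the call begins (left out, the last holds). The fingers move at their own pace and stop on an object; "force" is the grip in N (left out, the last holds). Time passes only in rows, so rows that repeat a pose let the fingers close. It gives the time, the measured TCP pose, the force, the opening and the grip force at its end, in the units of the state.
- r.sense(): the state, without advancing time (a new reading comes with each control period).
- r.snapshot(name): name is "scene" or "top" or "wrist"; returns (picture, depth): 420x560x3 uint8, blue, green, red; 420x560 float32, mm along the optical axis (not along the pixel's ray), 0 where there is no reading.
- r.camera_params(name): a dict with "fx", "fy", "cx", "cy" (pixels), "pose" (4x4, takes a point from camera to world coordinates); the wrist camera has in their place "tool_from_camera" (4x4, takes a point from camera to tool coordinates, whose origin is the TCP and whose axes are the flange's). Camera axes: x right, y down, z forward; pixel columns grow to the right and rows downward; lengths in mm; the calibration is good to about 2 mm. The wrist camera is an equidistant fisheye: a pixel r from the principal point sees the ray r / f radians off the axis. A picture is of the moment at which its call begins: read the wrist's pose just before it. camera_params takes no time and is no camera call.
- r.hand_in(): hands the job in; it is judged then, once.
The state is a dict: "time": time; "joint_pos": joint angles; "qd": joint speeds; "joint_efforts": joint torques, N m; "tool_pos": TCP position; "tcp_rot": TCP orientation; "ft_force": force on the tool from outside, world axes, zero at the start; "wrist_torque": the same for the moment, N m; "finger_gap": finger opening in mm; "grip_force": force on a finger pad.
Only numpy, scipy, OpenCV 4.12 (cv2) and the standard library are available. Lean on these libraries where they do the work, as an engineer would, in place of code of your own. Each camera call takes 0.05 s, during which the arm holds its last target. There are 200 camera calls.

## Working session

There is one attempt and no reset: what is moved stays moved. The work goes in short steps, Python scripts to look and compute and a tool call to move; the robot and the scene stay as the last step left them, time stands still between calls to the robot, and variables do not carry over. Pictures are saved under pics/ and viewed, at most 10 in all, crops included, and the job is handed in when it is done.

Besides the shell and the picture viewer there is one more tool, called after ">>>" by a JSON object that holds its "api" and its "payload". jog_arm: Moves the arm, as the interface text tells. Its arguments: {"type":"object","properties":{"rows":{"type":"array"},"grip":{"type":"number"},"force":{"type":"number"}},"required":["rows"]}

```bash
mkdir -p pics
cat > h.py <<'E'
import numpy as np, cv2
from bench import r
def snap(n,f):
    im,d=r.snapshot(n); cv2.imwrite(f'pics/{f}.png',im); np.save(f'pics/{f}.npy',d); return im,d
def pt(n,f,u,v,w=1):
    d=np.load(f'pics/{f}.npy'); c=r.camera_params(n)
    p=d[v-w:v+w+1,u-w:u+w+1]; p=p[p>0]
    if len(p)==0: return None
    z=np.median(p)
    return (c['pose']@[(u-c['cx'])/c['fx']*z,(v-c['cy'])/c['fy']*z,z,1])[:3].round(1)
E
python3 - <<'E'
from h import *
s=r.sense(); print({k:s[k] for k in('time','tool_pos','tcp_rot','ft_force','finger_gap')})
a,_=snap('scene','s1');b,_=snap('top','t1')
for n in('scene','top'): print(r.camera_params(n))
E
```

```text
{'time': 0.0, 'tool_pos': array([ 163.86637207, -576.60961844,  230.2151687 ]), 'tcp_rot': array([-1.79891047e+02, -7.49443564e-03,  1.58586823e+01]), 'ft_force': array([-0.10004765,  0.11853479,  0.02053782]), 'finger_gap': 85.43187218419803}
{'fx': 517.9312688197978, 'fy': 517.9312688197978, 'cx': 277.3805768478657, 'cy': 210.70347562450235, 'pose': array([[-4.43054539e-01,  5.57144142e-01, -7.02348262e-01,
         1.31739294e+03],
       [ 8.96293626e-01,  2.91873552e-01, -3.33867587e-01,
         4.07016415e+02],
       [ 1.89845122e-02, -7.77431820e-01, -6.28680645e-01,
         6.77519435e+02],
       [ 0.00000000e+00,  0.00000000e+00,  0.00000000e+00,
         1.00000000e+00]])}
{'fx': 510.5353728336674, 'fy': 510.5353728336674, 'cx': 285.98630057171835, 'cy': 200.75649034321464, 'pose': array([[-1.54341406e-03, -9.98016154e-01,  6.29394550e-02,
         4.93187774e+02],
       [-9.99875936e-01,  5.53535451e-04, -1.57418786e-02,
         4.29174073e+01],
       [ 1.56758099e-02, -6.29559427e-02, -9.97893190e-01,
         1.04621768e+03],
       [ 0.00000000e+00,  0.00000000e+00,  0.00000000e+00,
         1.00000000e+00]])}
```

View pics/s1.png

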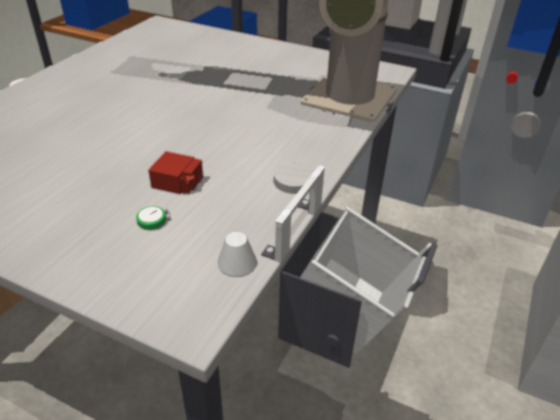

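View pics/t1.png

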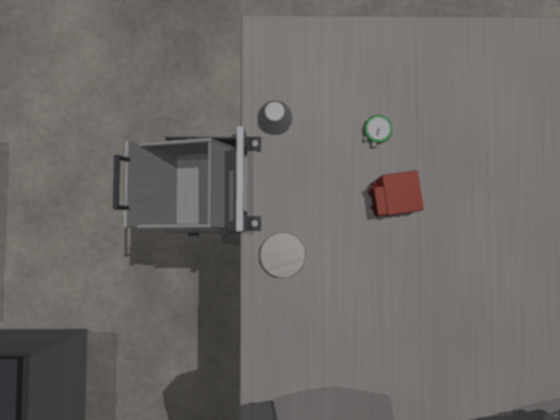

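The scene view shows the mouth frame at about (300,215), with the bin tipped outward behind it. In the top view (+x up, +y left) the brick is at (400,193), the handle at (121,182), the frame at (240,180), the platen at (283,255), the cone at (275,115) and the stopwatch at (378,130).

Run:
```python
from h import *
for n,l in {'brick':(403,193),'h':(117,182),'hl':(117,162),'hr':(117,202),'lint':(240,180),'linA':(240,131),'linB':(240,227),'platen':(283,255),'cone':(275,111),'watch':(378,129),'bench':(330,190)}.items(): print(n,pt('top','t1',*l,1))
im=cv2.imread('pics/t1.png').astype(int); d=np.load('pics/t1.npy')
c=r.camera_params('top')
v,u=np.mgrid[0:420,0:560]
P=np.stack([(u-c['cx'])/c['fx']*d,(v-c['cy'])/c['fy']*d,d],-1)@c['pose'][:3,:3].T+c['pose'][:3,3]
def sel(m): return P[m&(d>0)]
red=(im[...,2]>im[...,1]*1.8)&(im[...,2]>60)
q=sel(red&(P[...,2]>42)&(P[...,2]<60)); print('brick top',q.min(0),q.max(0),cv2.minAreaRect(q[:,:2].astype(np.float32)))
q=sel(red); print('brick all',q.min(0),q.max(0),len(q))
q=sel((P[...,2]>75)&(P[...,2]<115)&(abs(u-242)<15)&(v>110)&(v<250)); print('lintel',q.min(0).round(),q.max(0).round(),q.mean(0))
q=sel((P[...,2]>-60)&(u<127)&(u>105)&(v>150)&(v<215)); print('handle',q.min(0).round(),q.max(0).round(),np.median(q,0),len(q))
cv2.imwrite('pics/c1.png',cv2.resize(cv2.imread('pics/t1.png')[110:260,90:450],None,fx=2.2,fy=2.2,interpolation=cv2.INTER_CUBIC))
```

```text
brick [ 571.2 -202.7   50.1]
h [594.6 362.3  32.1]
hl [634.7 363.3  31.5]
hr [554.9 361.6  31.9]
lint [591.8 113.6  97.9]
linA [684.3 114.   97.1]
linB [504.3 113.3  97.8]
platen [449.2  32.9  21.3]
cone [730.8  48.6  62.5]
watch [ 704.5 -161.2   19.4]
bench [581.3 -64.2   0.8]
brick top [ 529.89944813 -238.79541254   42.5609567 ] [ 612.71926864 -144.04592983   57.19672059] ((570.3307495117188, -190.52809143066406), (75.9835205078125, 89.24578094482422), 8.631503105163574)
brick all [ 528.88944134 -238.79541254   19.31190908] [ 612.71926864 -139.81635941   57.19672059] 1695
lintel [499. 107.  78.] [694. 122. 102.] [597.03950709 115.23980067  97.08472513]
handle [532. 352.  -7.] [662. 372.  38.] [592.55097127 361.47162764  29.12490664] 612
```

View pics/c1.png

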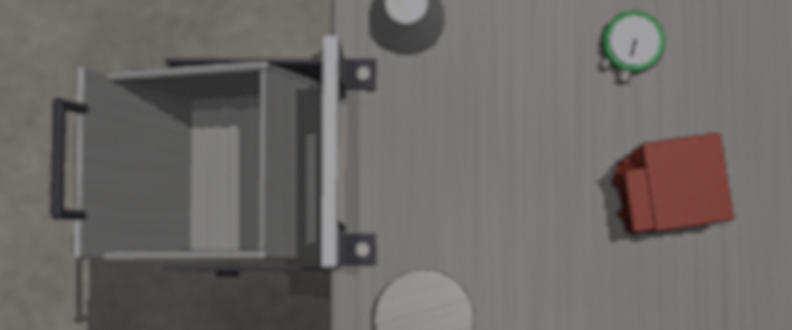

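Measured positions:
- **Mouth:** about (596, 120, 0).
- **Handle bar:** about (594, 363, 27), so the bin is tipped about 20°.
- **Brick:** origin about (570, -190), yaw about +8.6°.

I'll now move towards the outer side of the handle with the fingers shut.

>>> {"api": "jog_arm", "payload": {"rows": [[[45,-21,0],[0,0,-0.13]],[[90,-42,0],[0,0,-0.26]],[[135,-63,0],[0,0,-0.39]],[[180,-84,0],[0,0,-0.52]],[[225,-105,0],[0,0,-0.65]],[[270,-126,0],[0,0,-0.78]],[[315,-147,0],[0,0,-0.91]],[[360,-168,0],[0,0,-1.04]],[[400,-187,0],[0,0,-1.17]],[[434,-203,0],[0,0,-1.295]]], "grip": 0}}

```text
time: 1.1
tool_pos: [527.3, -261.1, 230.8]
tcp_rot: [-180.0, -0.0, 90.4]
ft_force: [0.1, 0.1, -0.2]
finger_gap: -0.1
grip_force: 0.0
```

>>> {"api": "jog_arm", "payload": {"rows": [[[45,7,0],[0,0,0]],[[90,14,0],[0,0,0]],[[138,21,0],[0,0,0]],[[186,28,0],[0,0,0]],[[234,35,0],[0,0,0]],[[282,42,0],[0,0,0]],[[330,49,0],[0,0,0]],[[378,56,0],[0,0,0]],[[426,63,0],[0,0,0]],[[474,68,0],[0,0,0]]]}}

```text
time: 2.1
tool_pos: [593.3, 212.7, 230.8]
tcp_rot: [-180.0, 0.0, 90.1]
ft_force: [0.9, 0.2, 0.3]
finger_gap: -0.2
grip_force: 0.0
```

>>> {"api": "jog_arm", "payload": {"rows": [[[45,0,0],[0,0,0]],[[90,0,0],[0,0,0]],[[135,0,0],[0,0,0]],[[175,0,10],[0,0,0]],[[195,0,50],[0,0,0]],[[195,0,95],[0,0,0]],[[195,0,140],[0,0,0]],[[195,0,185],[0,0,0]],[[195,0,215],[0,0,0]],[[195,0,225],[0,0,0]]]}}

```text
time: 3.1
tool_pos: [589.6, 403.7, 0.0]
tcp_rot: [-179.5, 0.3, 90.1]
ft_force: [-0.5, -0.5, -1.1]
finger_gap: 0.2
grip_force: 0.0
```

Run:
```python
from h import *
s=r.sense(); print({k:s[k] for k in('time','tool_pos','tcp_rot','ft_force','joint_pos')})
snap('scene','s2'); s=r.sense(); print(s['tool_pos'])
```

```text
{'time': 3.1, 'tool_pos': array([5.89596817e+02, 4.03670305e+02, 1.43365605e-02]), 'tcp_rot': array([-179.54343769,    0.26737691,   90.06483554]), 'ft_force': array([-0.46362186, -0.45627221, -1.14139859]), 'joint_pos': array([ 3.02892980e+01,  3.63579683e+01,  7.40318659e+01, -1.27114735e-03,
        7.01392562e+01,  3.02259651e+01])}
[590.24565971 403.9985709    0.82523803]
```

View pics/s2.png

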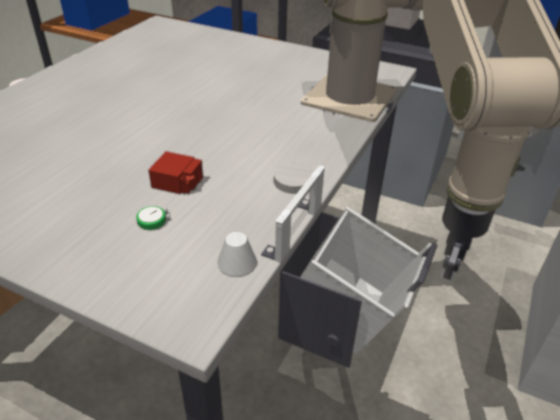

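The shut fingers stand just outside the handle, at (455,255) against the bar at (428,260). I'll push the bar inward along its arc.

>>> {"api": "jog_arm", "payload": {"rows": [[[-8,0,0],[0,0,0]],[[-18,0,0],[0,0,0]],[[-26,0,0],[0,0,0]],[[-31,0,-3],[0,0,0]],[[-37,0,-7],[0,0,0]],[[-43,0,-11],[0,0,0]],[[-49,0,-14],[0,0,0]],[[-55,0,-17],[0,0,0]],[[-60,0,-20],[0,0,0]],[[-60,0,-20],[0,0,0]]]}}

```text
time: 4.15
tool_pos: [595.4, 346.0, 29.7]
tcp_rot: [179.7, -0.1, 90.0]
ft_force: [0.8, 2.6, 1.0]
finger_gap: -0.3
grip_force: 0.9
```

>>> {"api": "jog_arm", "payload": {"rows": [[[-6,0,-3],[0,0,0]],[[-12,0,-5],[0,0,0]],[[-18,0,-7],[0,0,0]],[[-24,0,-9],[0,0,0]],[[-29,0,-10],[0,0,0]],[[-32,0,-11],[0,0,0]],[[-32,0,-11],[0,0,0]]]}}

```text
time: 4.85
tool_pos: [593.9, 313.5, 38.0]
tcp_rot: [179.9, -0.0, 90.0]
ft_force: [1.1, 1.7, 1.7]
finger_gap: 0.4
grip_force: 1.2
```

>>> {"api": "jog_arm", "payload": {"rows": [[[-2,0,-1],[0,0,0]],[[-4,0,-1],[0,0,0]],[[-6,0,-1],[0,0,0]],[[-6,0,-1],[0,0,0]]]}}

```text
time: 5.25
tool_pos: [593.5, 310.7, 38.5]
tcp_rot: [179.9, -0.3, 90.1]
ft_force: [2.7, 16.9, -2.3]
finger_gap: 0.2
grip_force: 7.9
```

Run:
```python
from h import *
snap('scene','s3');snap('top','t3')
im=cv2.imread('pics/s3.png')[150:360,220:500]; cv2.imwrite('pics/c3.png',cv2.resize(im,None,fx=2.6,fy=2.6,interpolation=cv2.INTER_CUBIC))
```

```text
(no output)
```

View pics/c3.png

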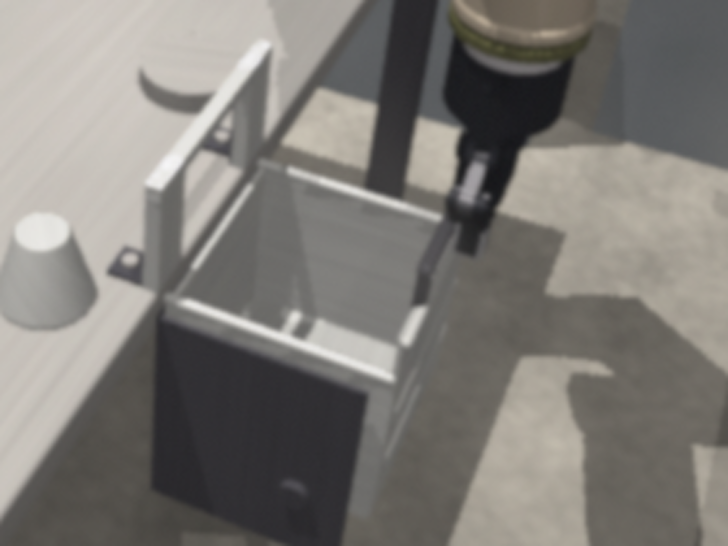

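The bin now looks upright, with its rim against the bench edge and the bar at about (432,260) in the crop. The push force has jumped to 17 N, which suggests the stop. I'll press a little more to be sure.

>>> {"api": "jog_arm", "payload": {"rows": [[[-2,0,0],[0,0,0]],[[-5,0,0],[0,0,0]],[[-5,0,0],[0,0,0]]]}}

```text
time: 5.65
tool_pos: [593.5, 310.4, 38.7]
tcp_rot: [179.8, -0.7, 90.2]
ft_force: [6.8, 35.8, -8.3]
finger_gap: -0.3
grip_force: 18.0
```

The bar did not move while the force doubled, so the bin is at its stop. I'll back off, lift, and return over the bench towards the rear of the brick.

>>> {"api": "jog_arm", "payload": {"rows": [[[8,0,0],[0,0,0]],[[25,0,0],[0,0,0]],[[45,0,0],[0,0,0]],[[50,0,-40],[0,0,0]],[[50,0,-85],[0,0,0]],[[50,0,-130],[0,0,0]],[[40,0,-165],[0,0,0]],[[5,0,-180],[0,0,0]],[[-40,0,-180],[0,0,0]],[[-85,0,-180],[0,0,0]]]}}

```text
time: 6.65
tool_pos: [593.3, 216.7, 218.6]
tcp_rot: [-180.0, 0.1, 90.1]
ft_force: [0.1, -0.4, -0.3]
finger_gap: 0.1
grip_force: 0.0
```

>>> {"api": "jog_arm", "payload": {"rows": [[[-45,0,0],[0,0,0]],[[-90,0,0],[0,0,0]],[[-138,0,0],[0,0,0]],[[-186,0,0],[0,0,0]],[[-234,0,0],[0,0,0]],[[-282,-4,0],[0,0,0]],[[-330,-8,0],[0,0,0]],[[-378,-12,0],[0,0,0]],[[-426,-16,0],[0,0,0]],[[-470,-20,0],[0,0,0]]], "grip": 40}}

```text
time: 7.65
tool_pos: [572.8, -254.4, 217.4]
tcp_rot: [-179.9, -0.0, 90.0]
ft_force: [0.6, -1.0, -0.3]
finger_gap: 40.1
grip_force: 0.0
```

```bash
cat > b.py <<'E'
from h import *
def cloud(f):
    im=cv2.imread(f'pics/{f}.png').astype(int); d=np.load(f'pics/{f}.npy'); c=r.camera_params('top')
    v,u=np.mgrid[0:420,0:560]
    P=np.stack([(u-c['cx'])/c['fx']*d,(v-c['cy'])/c['fy']*d,d],-1)@c['pose'][:3,:3].T+c['pose'][:3,3]
    return im,d,P,u,v
def brick(f):
    im,d,P,u,v=cloud(f)
    red=(im[...,2]>im[...,1]*1.8)&(im[...,2]>60)&(d>0)
    # undistorted by edge depth: project pixels to z=48 plane
    c=r.camera_params('top'); ray=np.stack([(u-c['cx'])/c['fx'],(v-c['cy'])/c['fy'],np.ones(u.shape)],-1)@c['pose'][:3,:3].T
    q=(c['pose'][:3,3]+ray*((50-c['pose'][2,3])/ray[...,2])[...,None])[red&(abs(P[...,2]-50)<5)][:,:2]
    R=cv2.minAreaRect(q.astype(np.float32)); return R,cv2.boxPoints(R)
E
python3 - <<'E'
from b import *
s=r.sense(); print(s['tool_pos'],s['tcp_rot'],s['ft_force'])
snap('top','t4'); print(brick('t4'))
im,d,P,u,v=cloud('t4')
q=P[(d>0)&(P[...,2]>45)&(P[...,2]<75)&(P[...,1]>250)&(P[...,1]<330)]; print('handle',np.median(q,0),q.min(0),q.max(0),len(q))
cv2.imwrite('pics/c4.png',cv2.resize(cv2.imread('pics/t4.png')[90:270,100:460],None,fx=2.2,fy=2.2,interpolation=cv2.INTER_CUBIC))
E
```

```text
[ 572.84419257 -254.35939802  217.44591283] [-1.79864434e+02 -1.77673099e-02  8.99966307e+01] [ 0.56656555 -1.04440384 -0.26078163]
(((570.2833862304688, -190.13385009765625), (75.64420318603516, 89.16413116455078), 8.141785621643066), array([[ 526.5287 , -151.35764],
       [ 539.1564 , -239.62305],
       [ 614.0381 , -228.91006],
       [ 601.4104 , -140.64465]], dtype=float32))
handle [593.37792013 294.07007546  65.21220688] [541.2739491  289.00393706  45.00828473] [652.46495128 302.25524033  71.35914153] 380
```

View pics/c4.png

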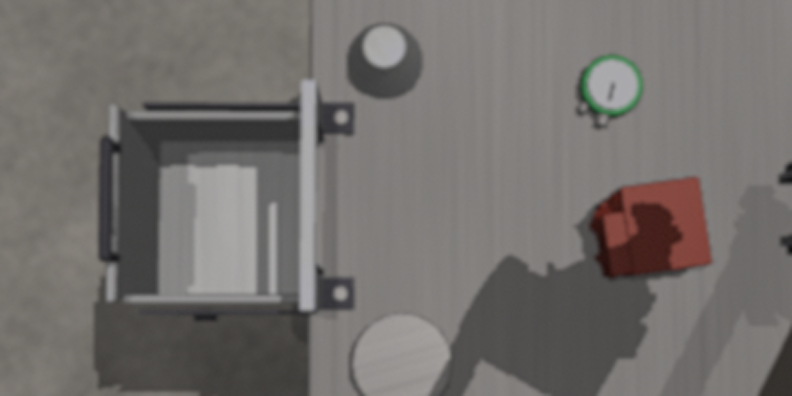

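The bin is upright: the bar measures y = 294 and its top z = 65, as it should. The brick is at (660,228) in the crop, with its rear-face middle at about (576.6, -234.3) and yaw 8.1°. I'll work out the push path with the tool tilted 40° forward so the body clears the lintel.

```bash
cat > p.py <<'E'
from b import *
from scipy.spatial.transform import Rotation as Ro
R0=Ro.from_matrix(np.array([[0,1,0],[1,0,0],[0,0,-1.]]))
def pose(px,py,psi,g=0,z=12,b=40):
    Z=Ro.from_euler('z',psi,degrees=True)
    t=np.array([px,py,0])+Z.apply([0,-53.5-g,0]); t[2]=z
    return t,Z*Ro.from_euler('x',b,degrees=True)*R0
def rel(c,t): return c[1].inv().apply(t[0]-c[0]).round(0).astype(int).tolist(),(c[1].inv()*t[1]).as_rotvec().round(3).tolist()
def cur():
    s=r.sense(); return s['tool_pos'],Ro.from_euler('xyz',s['tcp_rot'],degrees=True)
E
python3 - <<'E'
from p import *
c=(np.array([573,-253.5,217.]),R0)
for a in [(90,150),(60,90),(25,12)]: print(a,rel(c,pose(569.9,-187.3,8.1,g=a[0],z=a[1])))
# path
x,y,psi=569.9,-187.3,8.1; c=pose(x,y,psi,g=25)
print('path from gap 25'); 
for g in (18,11,5,0): print(rel(c,pose(x,y,psi,g=g)))
n=0
s=0
c=pose(x,y,psi)
while y<-60:
    ds=7; dpsi=np.degrees(ds/250) if psi>-6.4 else 0
    x+=-np.sin(np.radians(psi-dpsi/2))*ds; y+=np.cos(np.radians(psi-dpsi/2))*ds; psi-=dpsi; n+=1
    print(n,round(x,1),round(y,1),round(psi,1),rel(c,pose(x,y,psi)))
    if n%10==0: c=pose(x,y,psi)
E
```

```text
(90, 150) ([-76, 17, 67], [0.049, 0.697, -0.136])
(60, 90) ([-46, 13, 127], [0.049, 0.697, -0.136])
(25, 12) ([-12, 8, 205], [0.049, 0.697, -0.136])
path from gap 25
([5, 0, 4], [0.0, 0.0, 0.0])
([11, 0, 9], [0.0, 0.0, 0.0])
([15, 0, 13], [0.0, 0.0, 0.0])
([19, 0, 16], [0.0, 0.0, 0.0])
1 569.0 -180.4 6.5 ([5, -1, 5], [-0.018, -0.0, 0.021])
2 568.3 -173.4 4.9 ([11, -3, 9], [-0.036, 0.0, 0.043])
3 567.8 -166.4 3.3 ([16, -4, 14], [-0.054, -0.0, 0.064])
4 567.5 -159.4 1.7 ([22, -4, 18], [-0.072, -0.0, 0.086])
5 567.4 -152.4 0.1 ([27, -5, 23], [-0.09, -0.0, 0.107])
6 567.5 -145.4 -1.5 ([33, -5, 27], [-0.108, -0.0, 0.129])
7 567.8 -138.4 -3.1 ([38, -6, 32], [-0.126, 0.0, 0.15])
8 568.3 -131.4 -4.7 ([44, -6, 37], [-0.144, -0.0, 0.172])
9 568.9 -124.5 -6.3 ([49, -5, 41], [-0.162, 0.0, 0.193])
10 569.8 -117.5 -7.9 ([55, -5, 46], [-0.18, 0.0, 0.214])
11 570.8 -110.6 -7.9 ([5, 0, 4], [0.0, 0.0, 0.0])
12 571.7 -103.7 -7.9 ([11, 0, 9], [0.0, 0.0, 0.0])
13 572.7 -96.7 -7.9 ([16, 0, 13], [0.0, 0.0, 0.0])
14 573.7 -89.8 -7.9 ([21, 0, 18], [0.0, 0.0, 0.0])
15 574.6 -82.9 -7.9 ([27, 0, 22], [0.0, 0.0, 0.0])
16 575.6 -75.9 -7.9 ([32, 0, 27], [0.0, 0.0, 0.0])
17 576.6 -69.0 -7.9 ([38, 0, 31], [0.0, 0.0, 0.0])
18 577.5 -62.1 -7.9 ([43, 0, 36], [0.0, 0.0, 0.0])
19 578.5 -55.1 -7.9 ([48, 0, 40], [0.0, 0.0, 0.0])
```

>>> {"api": "jog_arm", "payload": {"rows": [[[-25,4,15],[0.007,0.1,-0.019]],[[-50,10,40],[0.014,0.2,-0.039]],[[-76,17,67],[0.021,0.3,-0.058]],[[-76,17,67],[0.028,0.4,-0.078]],[[-76,17,67],[0.035,0.5,-0.097]],[[-76,17,67],[0.042,0.6,-0.117]],[[-76,17,67],[0.049,0.697,-0.136]],[[-62,15,97],[0.049,0.697,-0.136]],[[-46,13,127],[0.049,0.697,-0.136]],[[-46,13,127],[0.049,0.697,-0.136]]]}}

```text
time: 8.7
tool_pos: [584.0, -294.1, 84.5]
tcp_rot: [-179.3, -40.6, 97.8]
ft_force: [-0.9, -0.3, 0.2]
finger_gap: 39.8
grip_force: 0.0
```

Run:
```python
from p import *
s=r.sense(); print(s['tool_pos'],s['tcp_rot'],s['joint_pos'].round(1),s['finger_gap'])
print(rel(cur(),pose(569.9,-187.3,8.1,g=25,z=12)), pose(569.9,-187.3,8.1,g=25)[0])
```

```text
[ 584.00479391 -294.10092726   84.47088549] [-179.33465985  -40.55177172   97.81400243] [-44.   51.5  51.7  24.6 109.3 -50.7] 39.80803591894594
([-25, 2, 74], [-0.008, -0.01, -0.004]) [ 580.96074671 -265.01685713   12.        ]
```

>>> {"api": "jog_arm", "payload": {"rows": [[[-8,1,20],[0,0,0]],[[-16,1,40],[0,0,0]],[[-23,2,58],[0,0,0]],[[-23,2,58],[0,0,0]],[[-23,2,58],[0,0,0]]]}}

```text
time: 9.2
tool_pos: [586.3, -278.5, 32.7]
tcp_rot: [-180.0, -40.0, 98.2]
ft_force: [-0.5, -0.1, 0.4]
finger_gap: 40.2
grip_force: 0.0
```

Run:
```python
from p import *
snap('top','t5'); snap('scene','s5');s=r.sense(); print(s['tool_pos'],s['tcp_rot'],s['ft_force'])
print(rel(cur(),pose(569.9,-187.3,8.1,g=20,z=12)),brick('t5'))
```

```text
[ 586.96352134 -279.37281164   33.7245429 ] [179.86180344 -39.90738937  98.2536864 ] [0.22677393 0.34810868 0.65636625]
([1, -4, 30], [0.001, 0.002, 0.002]) (((570.5269775390625, -189.8776092529297), (76.21381378173828, 89.5842056274414), 8.162125587463379), array([[ 526.4468 , -150.94946],
       [ 539.1654 , -239.62619],
       [ 614.6072 , -228.80576],
       [ 601.88855, -140.12903]], dtype=float32))
```

>>> {"api": "jog_arm", "payload": {"rows": [[[0,-2,10],[0,0,0]],[[0,-4,20],[0,0,0]],[[1,-4,29],[0,0,0]],[[5,-4,33],[0,0,0]],[[9,-4,36],[0,0,0]],[[13,-4,40],[0,0,0]],[[13,-4,40],[0,0,0]],[[13,-4,40],[0,0,0]]]}}

```text
time: 10.1
tool_pos: [577.4, -243.7, 10.2]
tcp_rot: [179.9, -40.0, 98.2]
ft_force: [-0.7, 0.3, -0.2]
finger_gap: 39.7
grip_force: 0.0
```

Run:
```python
from p import *
im,_=snap('scene','s6');s=r.sense(); print(s['tool_pos'],s['tcp_rot'],s['ft_force'])
print(rel(cur(),pose(569.9,-187.3,8.1,g=0,z=12)))
cv2.imwrite('pics/c6.png',cv2.resize(im[80:290,60:340],None,fx=2.6,fy=2.6,interpolation=cv2.INTER_CUBIC))
```

```text
[ 577.39832017 -243.83525582   10.10472066] [179.93854212 -39.98375833  98.21442603] [0.81855093 0.79596086 0.50266966]
([4, 1, 1], [-0.0, 0.0, 0.002])
```

View pics/c6.png

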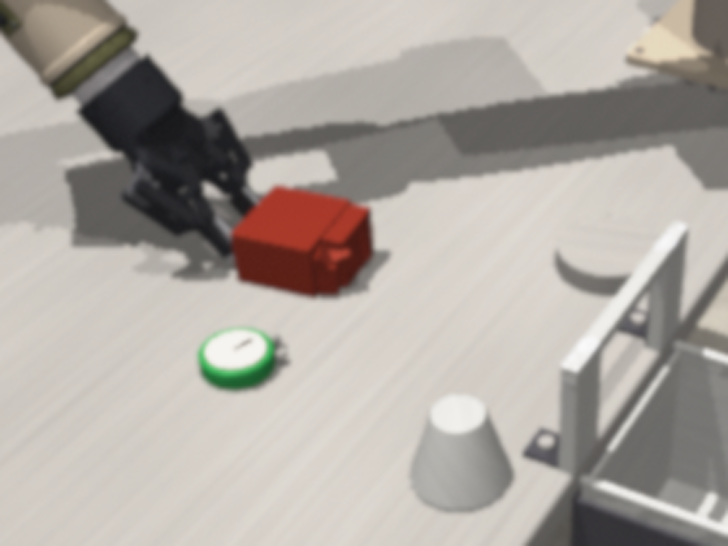

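Both fingertips are right behind the brick's rear face, at (235,230) in the crop, and low. I'll push along the arc.

>>> {"api": "jog_arm", "payload": {"rows": [[[4,1,1],[0,0,0]],[[9,0,6],[-0.018,0,0.021]],[[15,-2,10],[-0.036,0,0.043]],[[20,-3,15],[-0.054,0,0.064]],[[26,-3,19],[-0.072,0,0.086]],[[31,-4,24],[-0.09,0,0.107]],[[37,-4,28],[-0.108,0,0.129]],[[42,-5,33],[-0.126,0,0.15]],[[48,-5,38],[-0.144,0,0.172]],[[48,-5,38],[-0.144,0,0.172]]]}}

```text
time: 11.15
tool_pos: [563.9, -184.1, 12.3]
tcp_rot: [179.9, -40.0, 85.3]
ft_force: [1.5, -0.1, 0.3]
finger_gap: 40.1
grip_force: 0.5
```

Run:
```python
from p import *
s=r.sense(); print(s['ft_force']);snap('top','t7'); s=r.sense(); print(s['tool_pos'],s['tcp_rot'],s['ft_force'],brick('t7'))
```

```text
[ 1.54041693 -0.08463467  0.31471416]
[ 563.80349081 -184.12257178   12.17206652] [179.91007825 -39.97823341  85.37705761] [-0.02756327 -0.20283533 -0.04199493] (((568.311767578125, -130.9468994140625), (90.48446655273438, 76.66419982910156), 84.80069732666016), array([[ 526.03754 , -172.52931 ],
       [ 602.3863  , -179.47665 ],
       [ 610.586   ,  -89.36449 ],
       [ 534.23724 ,  -82.417145]], dtype=float32))
```

>>> {"api": "jog_arm", "payload": {"rows": [[[7,-1,6],[-0.005,0,0.006]],[[14,-1,12],[-0.01,0,0.012]],[[21,-1,17],[-0.016,0,0.018]],[[28,-1,23],[-0.016,0,0.018]],[[34,0,29],[-0.016,0,0.018]],[[41,0,35],[-0.016,0,0.018]],[[48,0,40],[-0.016,0,0.018]],[[55,0,46],[-0.016,0,0.018]],[[62,0,52],[-0.016,0,0.018]],[[69,0,58],[-0.016,0,0.018]]]}}

```text
time: 12.2
tool_pos: [571.5, -94.3, 11.9]
tcp_rot: [179.8, -40.0, 84.0]
ft_force: [-0.2, -7.8, 2.7]
finger_gap: 39.8
grip_force: 3.4
```

Run:
```python
from p import *
snap('top','t8'); s=r.sense(); print(s['tool_pos'],s['tcp_rot'],s['ft_force'],brick('t8'))
```

```text
[571.42327859 -92.60353023  11.83634553] [179.88980616 -40.02304253  84.06443167] [ 1.61737305 -4.12326552  1.39279053] (((576.8436279296875, -41.04891586303711), (93.16036987304688, 76.76831817626953), 84.28186798095703), array([[534.00946  , -83.57294  ],
       [610.3958   , -91.22171  ],
       [619.6778   ,   1.4751053],
       [543.29144  ,   9.1238785]], dtype=float32))
```

>>> {"api": "jog_arm", "payload": {"rows": [[[7,0,6],[0,0,0]],[[14,0,12],[0,0,0]],[[21,0,17],[0,0,0]],[[28,0,23],[0,0,0]],[[35,0,29],[0,0,0]],[[42,0,35],[0,0,0]],[[49,0,41],[0,0,0]],[[56,0,47],[0,0,0]],[[63,0,53],[0,0,0]],[[70,0,59],[0,0,0]]]}}

```text
time: 13.25
tool_pos: [581.1, -3.1, 11.8]
tcp_rot: [179.9, -40.0, 84.0]
ft_force: [-0.5, -7.7, 4.1]
finger_gap: 40.1
grip_force: 3.8
```

Run:
```python
from p import *
snap('top','t9'); s=r.sense(); print(s['tool_pos'],s['tcp_rot'],s['ft_force'],brick('t9'))
cv2.imwrite('pics/c9.png',cv2.resize(cv2.imread('pics/t9.png')[90:270,100:460],None,fx=2.2,fy=2.2,interpolation=cv2.INTER_CUBIC))
```

```text
[580.91029859  -1.449557    11.68543289] [179.90538783 -40.04101296  84.04414429] [ 1.92097982 -1.92870945  0.8941255 ] (((586.7777709960938, 49.04292297363281), (89.75322723388672, 77.19017028808594), 83.9820556640625), array([[5.4369055e+02, 8.4599266e+00],
       [6.2045532e+02, 3.6731339e-01],
       [6.2986499e+02, 8.9625916e+01],
       [5.5310022e+02, 9.7718536e+01]], dtype=float32))
```

View pics/c9.png

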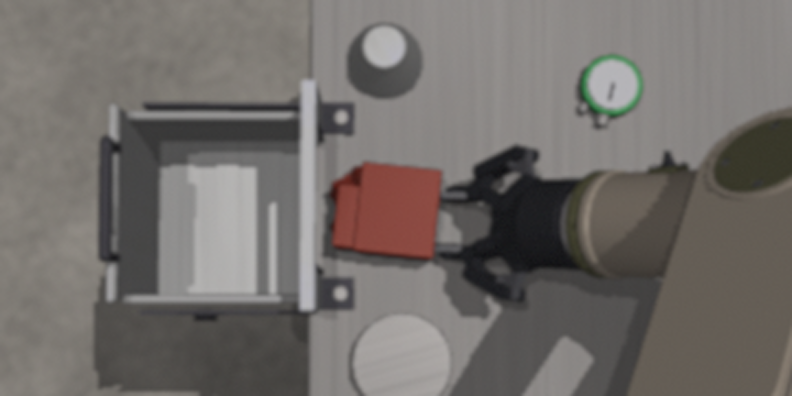

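The brick is square-on to the mouth and about 3 mm off centre, in the crop at (395,210). The fingers are clear of the posts, platen and cone. I'll push it through.

>>> {"api": "jog_arm", "payload": {"rows": [[[7,0,6],[0,0,0]],[[14,0,12],[0,0,0]],[[22,0,18],[0,0,0]],[[30,0,25],[0,0,0]],[[37,0,31],[0,0,0]],[[45,0,38],[0,0,0]],[[52,0,44],[0,0,0]],[[60,0,50],[0,0,0]],[[67,0,56],[0,0,0]],[[74,0,62],[0,0,0]]]}}

```text
time: 14.3
tool_pos: [591.5, 93.2, 12.2]
tcp_rot: [179.8, -40.0, 84.0]
ft_force: [0.3, -2.3, 2.9]
finger_gap: 39.8
grip_force: 1.1
```

Run:
```python
from p import *
im,_=snap('scene','s10'); s=r.sense(); print(s['tool_pos'],s['tcp_rot'],s['ft_force'])
cv2.imwrite('pics/c10.png',cv2.resize(im[130:360,180:480],None,fx=2.5,fy=2.5,interpolation=cv2.INTER_CUBIC))
```

```text
[590.83203837  94.86763143  11.86147358] [179.93790859 -40.08270099  84.03880977] [-0.15199588  0.94513606  0.42418557]
```

View pics/c10.png

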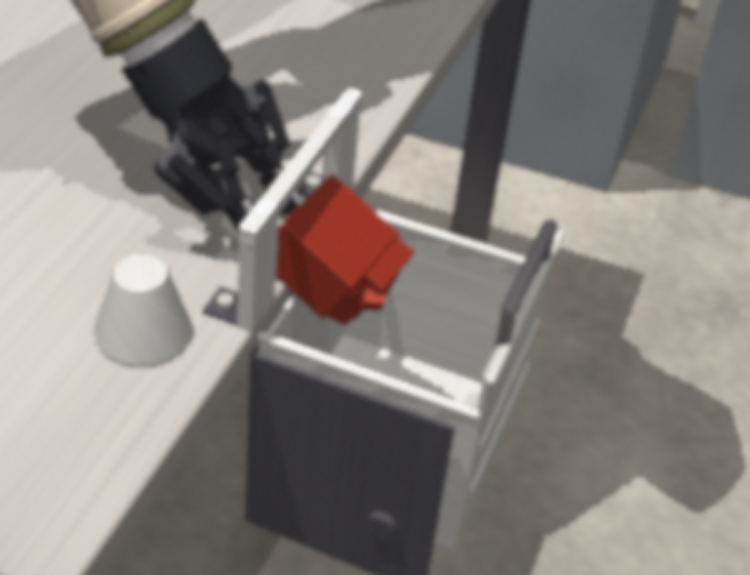

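The brick is tipping over the sill into the bin, at (340,250) in the crop. I'll let it fall, then retreat.

>>> {"api": "jog_arm", "payload": {"rows": [[[0,0,0],[0,0,0]],[[0,0,0],[0,0,0]],[[0,0,0],[0,0,0]],[[0,0,0],[0,0,0]],[[-8,0,-6],[0,0,0]],[[-23,0,-19],[0,0,0]],[[-46,0,-38],[0,0,0]],[[-70,0,-58],[0,0,0]],[[-95,0,-80],[0,0,0]],[[-95,0,-125],[0,0,0]]]}}

```text
time: 15.35
tool_pos: [570.8, -59.9, 41.9]
tcp_rot: [-179.5, -40.2, 83.5]
ft_force: [0.1, 1.0, -0.4]
finger_gap: 39.7
grip_force: 0.0
```

Run:
```python
from p import *
im,_=snap('scene','s11'); t,_=snap('top','t11'); s=r.sense(); print(s['tool_pos'],s['ft_force'])
a=cv2.resize(im[150:360,200:480],(480,360)); b=cv2.resize(t[90:270,100:260],(320,360))
cv2.imwrite('pics/c11.png',np.hstack([a,b]))
i,d,P,u,v=cloud('t11')
q=P[(d>0)&(P[...,2]>45)&(P[...,2]<75)&(P[...,1]>250)&(P[...,1]<330)]; print('handle',np.median(q,0))
```

```text
[577.16684111 -65.0781037   49.97147332] [0.85966052 0.16855936 0.51692063]
handle [593.4466295  294.10535363  65.33272856]
```

View pics/c11.png

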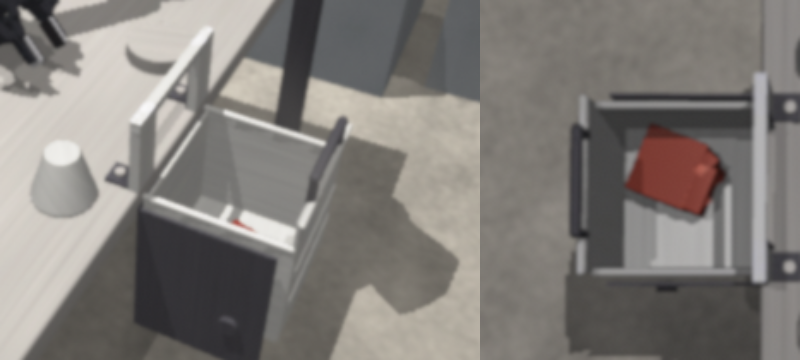

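The brick lies in the bin, at (675,170) in the right half of the picture. The bin is still upright with the bar at y = 294, and the arm is clear. I'll settle for a moment and hand in.

>>> {"api": "jog_arm", "payload": {"rows": [[[0,0,-20],[0,0,0]],[[0,0,-40],[0,0,0]],[[0,0,-40],[0,0,0]],[[0,0,-40],[0,0,0]],[[0,0,-40],[0,0,0]],[[0,0,-40],[0,0,0]]]}}

```text
time: 16.05
tool_pos: [571.2, -83.8, 75.6]
tcp_rot: [-179.9, -40.1, 83.9]
ft_force: [0.7, -0.8, 0.2]
finger_gap: 40.0
grip_force: 0.0
```

```bash
python3 -c "
from bench import r
print(r.sense()['ft_force'], r.hand_in())"
```

```text
the job is handed in; nothing more can be done
[ 0.68709363 -0.76620122  0.1523361 ] None
```

The job is handed in at about 16 s: I swung the bin upright to its stop by the handle bar, then slid the brick through the mouth into it, where it lies with the bin still upright; the platen, cone and stopwatch were not touched.

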